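# Put the hardness tester's anvils away

## Robot

A 6-joint arm with a two-finger parallel gripper is mounted at the origin on the work surface. World frame = base frame: x ahead of the robot, y to its left, z up, the work surface at z = 0. Lengths are in m, angles in degrees, forces in N, time in s.
With the tool pointing down it reaches from about 0.375 to 0.9 m from the base axis. Payload 3.1 kg.
Tool frame: the origin (TCP) lies at the very end of the fingers, on their centre line; the grasp point (between the pads) lies behind it (bot.grip_depth is the z of the grasp point in the tool frame, in m); z points along the fingers, y is the direction in which the jaws open and shut (so a half turn about z gives the same grasp; the last joint's range is limited). The gripper opens to 87 mm and grips with 3 to 60 N. Pads are 19 mm wide; open, the fingers measure 117 mm over their backs; the gripper's body (75 mm by 190 mm) begins 51 mm behind the grasp point.
Start: joints at [-84.712, 30.224, 82.088, -0, 67.689, -10.227], TCP at [0.167, -0.602, 0.223] pointing down, gripper open.
Joint ranges: [-176.69, 176.69], [-43.24, 126.21], [12.49, 139.97], [-82, 262], [0, 151.66], [-163.58, 163.58]. Speed limits (degrees/s): [159.86, 159.86, 180, 180, 180, 180].

## Interface

Orientations are given as a 3x3 rotation matrix whose columns are the frame's x, y, z axes.
In Python, from rig import bot, vision gives the robot as it stands. The module is installed in compiled form; this text tells all that it offers.
- The arm moves only by the shell command python3 -m jog 'ROWS'. ROWS is JSON, a list of rows, each a list of 3 entries, a list of its own where there are three numbers: the shift along the tool's x, y, z in mm, then the turn, a rotation vector about the tool's x, y, z in degrees, then the closure, from 0 (fully open) to 1 (shut). In form: [[[dx, dy, dz], [wx, wy, wz], fingers], ...]. A call has 1 to 12 rows; each row is the pose to reach, as a shift and turn from the pose commanded when the call began, along the tool's axes at that moment; what a row does not reach only later rows make up. A row lasts 1/12 s, in which the tool goes at most 41.7 mm and 7.16 degrees, less where a joint would pass 70% of its speed; a pose out of reach is approached as far as the arm can. A call with a gripper value outside its range is refused whole. The fingers move at their own pace and stop on an object; the grip force is fixed at half the most. Time passes only in rows, so rows that repeat a pose let the fingers close. It gives the time, the measured TCP pose, the force and the opening at its end, in the units of the state.
- bot.read_state(): the state, without advancing time (a new reading comes with each control period).
- vision.capture(name): name is "scene" or "top" or "wrist"; returns the picture (384x512x3 uint8, red, green, blue); there is no depth.
- vision.camera_info(name): a dict with "intrinsics" (3x3 intrinsics, pixels), "camera_from_world" (4x4, takes a point from world to camera coordinates); the wrist camera has in their place "mount" (4x4, takes a point from camera to tool coordinates, whose origin is the TCP and whose axes are the flange's). Camera axes: x right, y up, looking along -z (the intrinsics and any distortion apply to the point x, -y, -z); pixel columns grow to the right and rows downward; lengths in m; the calibration is good to about 2 mm. A picture is of the moment at which its call begins: read the wrist's pose just before it. camera_info takes no time and is no camera call.
- bot.hand_in(): hands the job in, once; it reports no verdict.
The state is a dict: "time_s": time; "joint_positions": joint angles; "qvel": joint speeds; "tau": joint torques, N m; "position": TCP position; "tcp_rot": TCP orientation; "force": force on the tool from outside, world axes, zero at the start; "moment": the same for the moment, N m; "opening": opening from 0.0 (shut) to 1.0 (fully open).
Only numpy, scipy, OpenCV 4.12 (cv2) and the standard library are available. Lean on these libraries where they do the work, as an engineer would, in place of code of your own. Each camera call takes 0.05 s, during which the arm holds its last target. There are 200 camera calls.

## Task

Put the three steel anvils of the hardness tester away, each standing upright on its stem in the middle of its own grey storage tray: the disc-headed one, which must first be drawn straight up out of its socket, in the large round tray, the square-headed V-groove one in the square tray, and the small-headed one with the centre button in the small round tray. Do not tip an anvil over, and leave the two reference blocks and the mouse where they are.

Things in the scene. Friction and masses are not known exactly. Their poses are not given: they have to be found in the camera images.
- disc_head (a point): Disc anvil, bare steel, loose, 0.32 kg: a flat round head 52 mm in diameter and 14 mm thick with a round steel stem 25 mm in diameter and 25 mm long below it. At the start its stem is fully down in the socket and the underside of the head rests on the socket's top. The point is the centre of the head (half-way up it), 32 mm above the stem's foot; z points up along the stem.
- vee_head (a point): V-groove anvil, bare steel, loose, about 0.27 kg: a square head 40 x 40 mm and 18 mm tall with a V-groove along its own x in the top, and a round steel stem 25 mm in diameter and 25 mm long below it. It stands on its stem on the bench, turned by up to 0.6 rad. The point is the centre of the head (half-way up it), 34 mm above the stem's foot; x and y are square to the head's flat sides, z points up.
- spot_head (a point): Spot anvil, bare steel, loose, about 0.2 kg: a small round head 34 mm in diameter and 14 mm thick, a button 12 mm in diameter and 6 mm tall on its middle, and a round steel stem 25 mm in diameter and 25 mm long below it. It stands on its stem on the bench. The point is the centre of the head without the button (half-way up it), 32 mm above the stem's foot; z points up.
- large_tray: Large round tray, grey plastic, fixed: 88 mm outside diameter, rim 8 mm high and 4 mm thick, floor 3 mm thick. Origin: centre of its underside, on the bench.
- square_tray: Square tray, grey plastic, fixed: 68 x 68 mm outside, rim 8 mm high and 4 mm thick, floor 3 mm thick. Origin: centre of its underside, on the bench; x and y along its sides.
- small_tray: Small round tray, grey plastic, fixed: 60 mm outside diameter, rim 8 mm high and 4 mm thick, floor 3 mm thick. Origin: centre of its underside, on the bench.
- socket: Socket that holds the disc anvil, fixed: a steel sleeve standing upright, 40 mm outside diameter, top 85 mm above the bench, with a bore 26.6 mm wide and 30 mm deep, the close fit for the 25 mm stem (25 mm of it is in the bore). Below the sleeve, up to 36 mm above the bench, a black handwheel 90 mm across. Origin: centre of its underside, on the bench; z is the axis of the bore.
- block_a: Reference block, to be left alone: a plain flat steel disc without a stem, 60 mm in diameter and 15 mm thick, loose on the bench. Origin: centre of its underside.
- block_b: A second reference block, the same as the first, to be left alone. Origin: centre of its underside.
- mouse: Grey computer mouse, to be left alone, loose on the bench: 104 mm long (x), 60 mm wide, 34 mm high. Origin: centre of its underside.
There are look-alikes about, which are no part of the job. Leave any pink or yellow look-alike of the part that bears spot_head alone.

How it is judged (in metres and radians):
At the end, for the whole second after the job is handed in: Each anvil stands upright (within 7 degrees) on its stem on the floor of its own tray (height within 5 mm), its axis within 12 mm of the tray's centre: disc head in the large round tray, V-groove head in the square tray, button head in the small round tray; all released and at rest (horizontal distance between disc_head and large_tray below 0.012 m and z of disc_head in the frame of large_tray between 0.03 and 0.04 m and angle between each of disc_head, vee_head, spot_head's own z axis and vertical below 0.12 rad and linear speed of each of disc_anvil, vee_anvil, spot_anvil below 0.02 m/s and angular speed of each of disc_anvil, vee_anvil, spot_anvil below 0.2 rad/s and horizontal distance between vee_head and square_tray below 0.012 m and z of vee_head in the frame of square_tray between 0.032 and 0.042 m and horizontal distance between spot_head and small_tray below 0.012 m and z of spot_head in the frame of small_tray between 0.03 and 0.04 m); the robot touches nothing.
It fails at once if an anvil is tipped over (tilted more than 35 degrees) (angle between any of disc_head, vee_head, spot_head's own z axis and vertical above 0.61 rad).
It fails at once if a reference block is moved more than 15 mm (distance of any of block_a, block_b from where it was at the start of the episode above 0.015 m).
It fails at once if the mouse is moved more than 15 mm (distance of mouse from where it was at the start of the episode above 0.015 m).
It also fails if it takes over 96 s, if anything falls off the work surface, if the arm or the gripper's body presses on something with over 40 N, if the wrist force passes 120 N, or if a joint passes its speed limit or range.

## Working session

There is one attempt and no reset: what is moved stays moved. The work goes in short steps, Python scripts to look and compute and a shell command to move; the robot and the scene stay as the last step left them, time stands still between calls to the robot, and variables do not carry over. Pictures are saved under pics/ and viewed, about 12 in all and at most 16, crops included, and the job is handed in when it is done.

```bash
mkdir -p pics; python3 - <<'E'
from rig import bot, vision
import cv2
s=bot.read_state();print(s, bot.grip_depth)
for n in("scene","top","wrist"):
    im=vision.capture(n);cv2.imwrite(f"pics/{n}0.png",im[...,::-1]);print(n,vision.camera_info(n))
E
```

```text
{'time_s': 0.0, 'joint_positions': array([-8.47115954e+01,  3.02778665e+01,  8.21561229e+01, -2.08967736e-04,
        6.76909362e+01, -1.02258548e+01]), 'qvel': array([-0.02001919, -0.03008027, -0.06094752, -0.09425619,  0.05589787,
       -0.09483022]), 'tau': array([ 9.57114789e-04, -4.40029299e+01, -1.76596963e+01,  6.32543396e-02,
        5.80909266e-02, -1.62031561e-04]), 'position': array([ 0.16714719, -0.60146788,  0.22158491]), 'tcp_rot': array([[ 9.63563583e-01,  2.67479307e-01, -2.04321741e-04],
       [ 2.67479110e-01, -9.63561214e-01,  2.17076977e-03],
       [ 3.83759489e-04, -2.14632649e-03, -9.99997623e-01]]), 'force': array([ 0.17536603, -0.63614701,  0.75100937]), 'moment': array([0.02011081, 0.04927612, 0.00689035]), 'opening': 1.00051652098011} -0.0187
scene {'intrinsics': array([[448.59136273,   0.        , 251.93109166],
       [  0.        , 448.59136273, 183.54949364],
       [  0.        ,   0.        ,   1.        ]]), 'camera_from_world': array([[ 0.36148209,  0.9323044 ,  0.0117987 , -0.12956097],
       [-0.80304132,  0.30488305,  0.51202634,  0.39624377],
[... 488 characters left out ...]
,
       [-1.32741594e-01,  3.42369224e-04,  9.91150620e-01,
        -9.41892471e-01],
       [ 0.00000000e+00,  0.00000000e+00,  0.00000000e+00,
         1.00000000e+00]])}
wrist {'intrinsics': array([[275.32842742,   0.        , 255.67649058],
       [  0.        , 275.32842742, 195.15220363],
       [  0.        ,   0.        ,   1.        ]]), 'mount': array([[-2.23935323e-04,  9.53586492e-01,  3.01119168e-01,
         8.32223694e-02],
       [ 9.99999701e-01, -9.25179395e-06,  7.72975178e-04,
        -3.79520205e-04],
       [ 7.39884580e-04,  3.01119251e-01, -9.53586205e-01,
        -1.62578311e-01],
       [ 0.00000000e+00,  0.00000000e+00,  0.00000000e+00,
         1.00000000e+00]])}
```

View pics/top0.png

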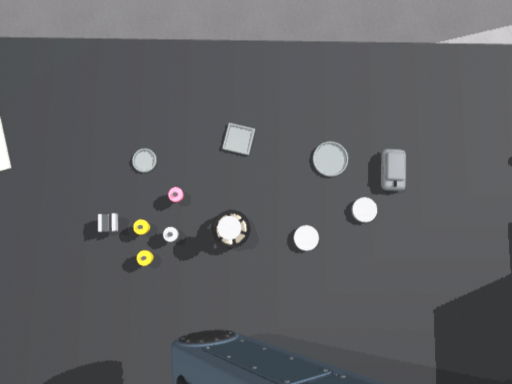

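View pics/scene0.png

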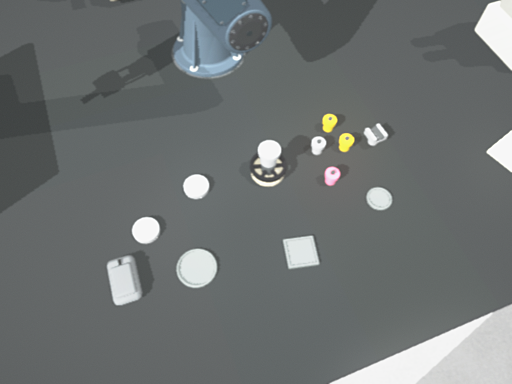

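Top: spot anvil (170,234) amid two yellow ones and a pink one, vee (108,222), disc in socket (230,228), and trays at (144,160), (239,139), (330,159). I'll enlarge it to read pixels.

```bash
python3 - <<'E'
import cv2
im=cv2.imread("pics/top0.png")
cv2.imwrite("pics/c1.png",cv2.resize(im[140:280,90:250],None,fx=5,fy=5,interpolation=cv2.INTER_CUBIC)[:,:800][:600])
cv2.imwrite("pics/c2.png",cv2.resize(im[110:210,120:360],(792,330),interpolation=cv2.INTER_CUBIC))
E
```

```text
(no output)
```

View pics/c1.png

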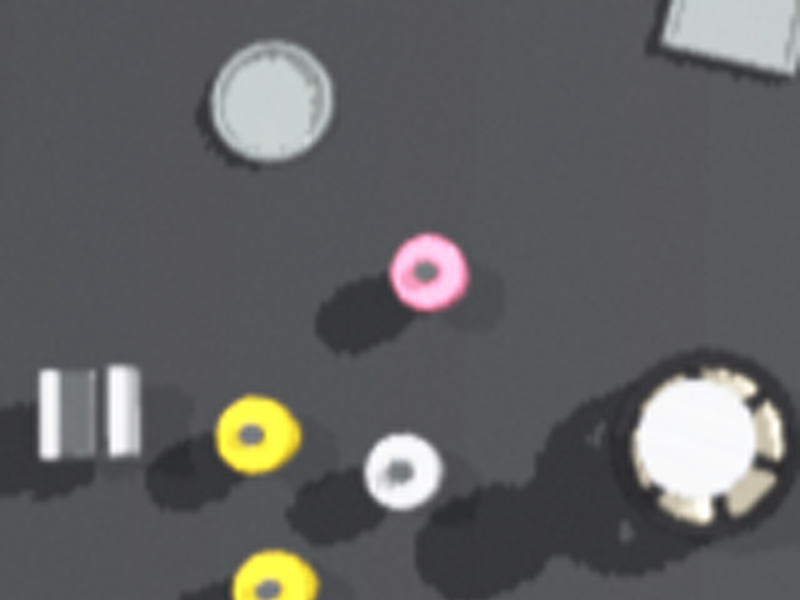

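View pics/c2.png

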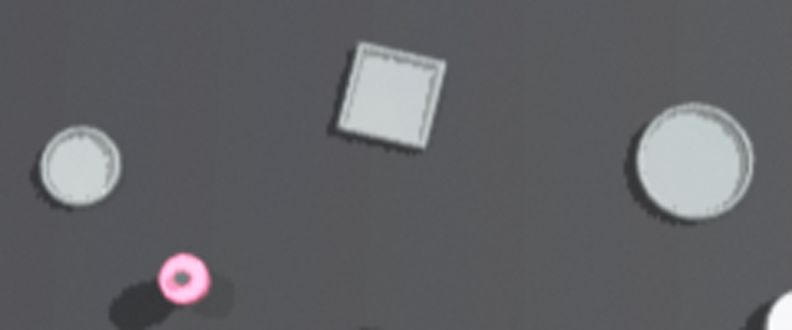

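```bash
cat > h.py <<'E'
import numpy as np
from rig import bot, vision
def ray(K,cw,u,v,z):
    K=np.array(K);R=cw[:3,:3];t=cw[:3,3];C=-R.T@t
    d=R.T@np.array([(u-K[0,2])/K[0,0],-(v-K[1,2])/K[1,1],-1]);return C+d*(z-C[2])/d[2]
def at(n,u,v,z):
    i=vision.camera_info(n)
    if n=="wrist":
        s=bot.read_state();T=np.eye(4);T[:3,:3]=s["tcp_rot"];T[:3,3]=s["position"]
        cw=np.linalg.inv(T@i["mount"])
    else: cw=i["camera_from_world"]
    return ray(i["intrinsics"],cw,u,v,z)
E
python3 - <<'E'
from h import *
c1=lambda u,v:(90+(u+.5)/5-.5,140+(v+.5)/5-.5)
c2=lambda u,v:(120+(u+.5)/3.3-.5,110+(v+.5)/3.3-.5)
for n,p,z in [("spot",c1(403,471),.039),("vee",c1(89,412),.043),("yel1",c1(258,435),.039),("yel2",c1(275,590),.039),("pink",c1(429,272),.039),("disc",c1(697,437),.099),("small",c2(80,166),.008),("square",c2(392,96),.008),("large",c2(695,161),.008)]:
    print(n,at("top",*p,z).round(4))
for q in[(40,370),(40,458),(139,456),(137,366)]:print(at("top",*c1(*q),.043).round(4))
for n,p,z in [("spotS",(318,141),.039),("veeS",(376,132),.043),("discS",(269.5,149.5),.099),("small",(379.5,198),.008),("sq",(301,251.5),.008),("large",(197,267.5),.008)]: print(n,at("scene",*p,z).round(4))
E
```

```text
spot [0.4423 0.1441 0.039 ]
vee [0.4677 0.2918 0.043 ]
yel1 [0.4582 0.2131 0.039 ]
yel2 [0.3863 0.2014 0.039 ]
pink [0.5366 0.1357 0.039 ]
disc [0.4579 0.0021 0.099 ]
small [0.6242 0.2237 0.008 ]
square [ 0.6816 -0.01    0.008 ]
large [ 0.6347 -0.2393  0.008 ]
[0.4871 0.3161 0.043 ]
[0.4459 0.3134 0.043 ]
[0.4475 0.2671 0.043 ]
[0.4896 0.2706 0.043 ]
spotS [0.4406 0.1455 0.039 ]
veeS [0.4696 0.2937 0.043 ]
discS [0.4597 0.0031 0.099 ]
small [0.6272 0.2249 0.008 ]
sq [ 0.6851 -0.0087  0.008 ]
large [ 0.6377 -0.2377  0.008 ]
```

```bash
cat >> h.py <<'E'
from scipy.spatial.transform import Rotation as Ro
def go(x,y,z,yaw=90):
    s=bot.read_state();R=s["tcp_rot"];c,n=np.cos(np.radians(yaw)),np.sin(np.radians(yaw))
    G=np.array([[c,n,0],[n,-c,0],[0,0,-1.]])
    print((R.T@(np.array([x,y,z])-s["position"])*1000).round(1),Ro.from_matrix(R.T@G).as_rotvec(degrees=True).round(1),"t",s["time_s"],s["position"].round(4),s["force"].round(1),round(s["opening"],3))
E
python3 -c "
from h import *
go(.42,-.35,.22)"
```

```text
[ 311.  -174.8    2.2] [ -0.1  -0.1 -74.5] t 0.15 [ 0.1671 -0.6017  0.2218] [ 0.1 -0.3 -0.2] 1.0
```

```bash
python3 -m jog '[[[311,-175,2],[0,0,-74.5],0],[[311,-175,2],[0,0,-74.5],0],[[311,-175,2],[0,0,-74.5],0],[[311,-175,2],[0,0,-74.5],0],[[311,-175,2],[0,0,-74.5],0],[[311,-175,2],[0,0,-74.5],0],[[311,-175,2],[0,0,-74.5],0],[[311,-175,2],[0,0,-74.5],0],[[311,-175,2],[0,0,-74.5],0],[[311,-175,2],[0,0,-74.5],0],[[311,-175,2],[0,0,-74.5],0],[[311,-175,2],[0,0,-74.5],0]]'
python3 -c "
from h import *
go(.459,.0025,.17)"
```

```text
time_s: 1.15
position: [0.4205, -0.3495, 0.2203]
tcp_rot: [[-0.003, 1.0, -0.0], [1.0, 0.003, 0.0], [0.0, -0.0, -1.0]]
force: [0.3, 0.9, -0.4]
opening: 1.002
[351.8  39.5  50.5] [-0.  -0.   0.2] t 1.15 [ 0.4205 -0.3495  0.2203] [ 0.3  0.9 -0.4] 1.002
```

```bash
python3 -m jog '[[[352,39.5,50],[0,0,0],0],[[352,39.5,50],[0,0,0],0],[[352,39.5,50],[0,0,0],0],[[352,39.5,50],[0,0,0],0],[[352,39.5,50],[0,0,0],0],[[352,39.5,50],[0,0,0],0],[[352,39.5,50],[0,0,0],0],[[352,39.5,50],[0,0,0],0],[[352,39.5,50],[0,0,0],0],[[352,39.5,50],[0,0,0],0],[[352,39.5,50],[0,0,0],0]]'
python3 - <<'E'
from h import *
import cv2
go(.459,.0025,.0735)
im=vision.capture("wrist");cv2.imwrite("pics/w1.png",cv2.resize(im,(800,600),interpolation=cv2.INTER_CUBIC)[...,::-1])
i=vision.camera_info("wrist");M=np.linalg.inv(i["mount"]);
# predicted pixel of disc top centre per measured pose
s=bot.read_state();w=np.array([.459,.0025,.099]);p=s["tcp_rot"].T@(w-s["position"]);c=M@np.r_[p,1];q=i["intrinsics"]@np.array([c[0],-c[1],-c[2]]);print(q[:2]/q[2]*1.5625)
E
```

```text
time_s: 2.07
position: [0.4593, 0.0024, 0.1704]
tcp_rot: [[-0.002, 1.0, -0.001], [1.0, 0.002, -0.0], [-0.0, -0.001, -1.0]]
force: [0.5, -0.0, 0.0]
opening: 1.002
[ 0.1 -0.2 96.9] [-0.   0.   0.1] t 2.0667 [0.4593 0.0024 0.1704] [ 0.5 -0.   0. ] 1.002
[398.48982498 319.13367848]
```

View pics/w1.png

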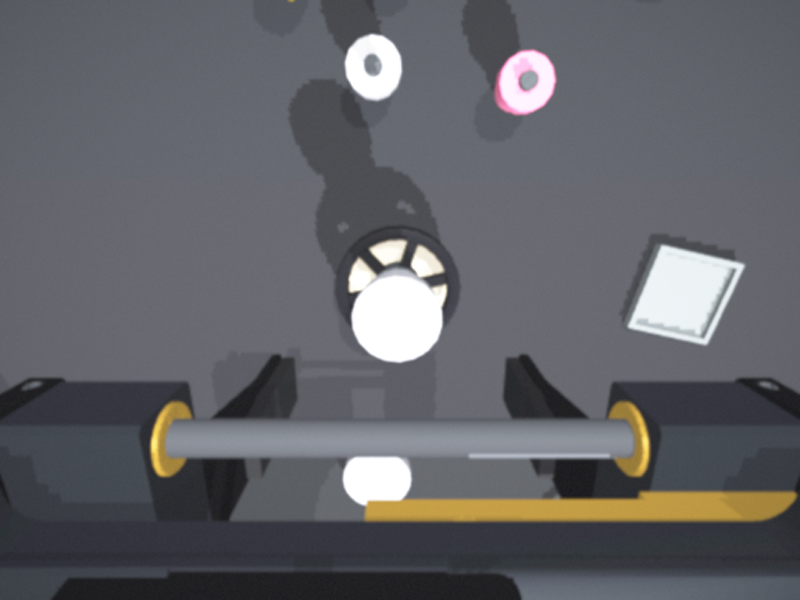

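Disc centre appears at (397,317) against predicted (398,319): aligned. Descend and close.

```bash
python3 -m jog '[[[0,0,35],[0,0,0],0],[[0,0,65],[0,0,0],0],[[0,0,85],[0,0,0],0],[[0,0,97],[0,0,0],0],[[0,0,97],[0,0,0],0],[[0,0,97],[0,0,0],1],[[0,0,97],[0,0,0],1],[[0,0,97],[0,0,0],1],[[0,0,97],[0,0,0],1],[[0,0,97],[0,0,0],1],[[0,0,97],[0,0,0],1],[[0,0,97],[0,0,0],1]]'
python3 -c "
from h import *
go(.459,.0025,.0735)"
```

```text
time_s: 3.12
position: [0.4581, 0.0018, 0.0739]
tcp_rot: [[-0.001, 1.0, -0.003], [1.0, 0.001, 0.0], [0.0, -0.003, -1.0]]
force: [-4.4, -1.5, 6.7]
opening: 0.585
[0.7 0.9 0.4] [-0.1 -0.   0.1] t 3.1167 [0.4581 0.0018 0.0739] [-4.4 -1.5  6.7] 0.585
```

```bash
python3 -m jog '[[[0,-0.8,0],[0,0,0],1],[[0,-0.8,0],[0,0,0],1],[[0,-0.8,-4],[0,0,0],1],[[0,-0.8,-8],[0,0,0],1],[[0,-0.8,-13],[0,0,0],1],[[0,-0.8,-18],[0,0,0],1],[[0,-0.8,-23],[0,0,0],1],[[0,-0.8,-28],[0,0,0],1],[[0,-0.8,-34],[0,0,0],1],[[0,-0.8,-45],[0,0,0],1],[[0,-0.8,-60],[0,0,0],1],[[0,-0.8,-60],[0,0,0],1]]'
python3 -c "
from h import *
go(.636,-.2385,.134)"
```

```text
time_s: 4.12
position: [0.461, 0.0012, 0.136]
tcp_rot: [[-0.0, 1.0, 0.006], [1.0, 0.0, -0.001], [-0.001, 0.006, -1.0]]
force: [0.6, -0.7, -3.4]
opening: 0.583
[-239.7  174.9    3.5] [0.4 0.1 0. ] t 4.1167 [0.461  0.0012 0.136 ] [ 0.6 -0.7 -3.4] 0.583
```

```bash
python3 -m jog '[[[-60,44,0],[0,0,0],1],[[-90,65,0],[0,0,0],1],[[-120,88,0],[0,0,0],1],[[-150,110,0],[0,0,0],1],[[-180,132,0],[0,0,0],1],[[-210,154,0],[0,0,0],1],[[-230,168,0],[0,0,0],1],[[-240,175,0],[0,0,0],1],[[-240,175,0],[0,0,0],1],[[-240,175,0],[0,0,0],1],[[-240,175,0],[0,0,0],1]]'
python3 - <<'E'
from h import *
import cv2
go(.636,-.2385,.0165)
im=vision.capture("wrist");cv2.imwrite("pics/w2.png",im[...,::-1])
im=vision.capture("scene");cv2.imwrite("pics/s2.png",cv2.resize(im[170:310,110:290],(720,560),interpolation=cv2.INTER_CUBIC)[...,::-1])
E
```

```text
time_s: 5.03
position: [0.6323, -0.237, 0.1324]
tcp_rot: [[-0.0, 1.0, -0.003], [1.0, 0.0, 0.002], [0.002, -0.003, -1.0]]
force: [0.3, 1.4, -3.5]
opening: 0.587
[ -1.8   4.  115.9] [-0.2 -0.1  0. ] t 5.0333 [ 0.6323 -0.237   0.1324] [ 0.3  1.4 -3.5] 0.587
```

View pics/w2.png

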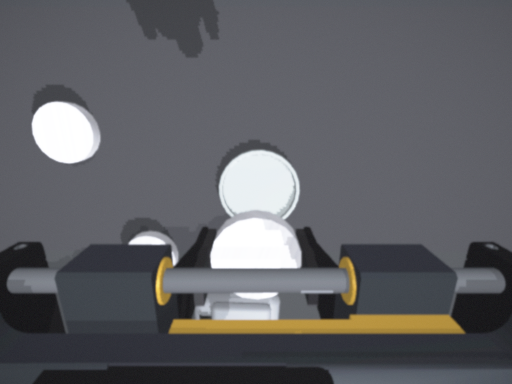

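The held disc is upright in the jaws; the tray rim is centred near (259,189).

```bash
python3 - <<'E'
from h import *
for v in(187,189,191): print(at("wrist",259,v,.008).round(4))
go(.6365,-.238,.0165)
E
```

```text
[ 0.6359 -0.2342  0.008 ]
[ 0.6359 -0.2365  0.008 ]
[ 0.6359 -0.2387  0.008 ]
[ -1.5   4.1 116.6] [-0.1 -0.1  0.1] t 5.1333 [ 0.6326 -0.2366  0.1331] [ 0.3  0.2 -3.3] 0.587
```

```bash
python3 -m jog '[[[-1,3.5,30],[0,0,0],1],[[-1,3.5,60],[0,0,0],1],[[-1,3.5,85],[0,0,0],1],[[-1,3.5,98],[0,0,0],1],[[-1,3.5,106],[0,0,0],1],[[-1,3.5,110],[0,0,0],1],[[-1,3.5,110],[0,0,0],1],[[-1,3.5,112],[0,0,0],1],[[-1,3.5,114],[0,0,0],1],[[-1,3.5,114],[0,0,0],1],[[-1,3.5,114],[0,0,0],1]]'
python3 -c "
from h import *
go(.636,-.238,.0165)"
```

```text
time_s: 6.05
position: [0.6376, -0.2396, 0.0204]
tcp_rot: [[-0.0, 1.0, 0.001], [1.0, 0.0, -0.001], [-0.001, 0.001, -1.0]]
force: [0.3, -0.6, -3.3]
opening: 0.588
[ 1.6 -1.7  3.9] [0.1 0.  0. ] t 6.05 [ 0.6376 -0.2396  0.0204] [ 0.3 -0.6 -3.3] 0.588
```

```bash
python3 -m jog '[[[1,-1,1],[0,0,0],1],[[1,-1,2],[0,0,0],1],[[1,-1,3],[0,0,0],1],[[1,-1,3.5],[0,0,0],1],[[1,-1,3.5],[0,0,0],1],[[1,-1,3.5],[0,0,0],1]]'
python3 -c "
from h import *
go(.636,-.238,.0165)"
```

```text
time_s: 6.55
position: [0.6362, -0.2383, 0.017]
tcp_rot: [[-0.0, 1.0, -0.0], [1.0, 0.0, -0.0], [-0.0, -0.0, -1.0]]
force: [-1.9, 0.7, 5.5]
opening: 0.586
[ 0.3 -0.2  0.5] [-0.  0.  0.] t 6.55 [ 0.6362 -0.2383  0.017 ] [-1.9  0.7  5.5] 0.586
```

```bash
python3 -m jog '[[[0,0,0],[0,0,0],0.2],[[0,0,0],[0,0,0],0.2],[[0,0,0],[0,0,0],0.2],[[0,0,0],[0,0,0],0.2],[[0,0,0],[0,0,0],0.2],[[0,0,-15],[0,0,0],0.2],[[0,0,-40],[0,0,0],0],[[0,0,-80],[0,0,0],0],[[0,0,-120],[0,0,0],0],[[0,0,-130],[0,0,0],0]]'
python3 -c "
from h import *
go(.4415,.1448,.13)"
```

```text
time_s: 7.38
position: [0.6402, -0.2404, 0.1544]
tcp_rot: [[-0.0, 1.0, 0.012], [1.0, 0.0, -0.007], [-0.007, 0.012, -1.0]]
force: [0.6, -0.4, 0.9]
opening: 0.976
[ 385.4 -198.8   19.5] [0.7 0.4 0. ] t 7.3833 [ 0.6402 -0.2404  0.1544] [ 0.6 -0.4  0.9] 0.976
```

```bash
python3 -m jog '[[[40,-20,0],[0,0,0],0],[[80,-40,0],[0,0,0],0],[[120,-60,0],[0,0,0],0],[[160,-80,0],[0,0,0],0],[[200,-100,0],[0,0,0],0],[[240,-120,0],[0,0,0],0],[[280,-142,0],[0,0,0],0],[[320,-163,0],[0,0,0],0],[[350,-180,10],[0,0,0],0],[[375,-192,17],[0,0,0],0],[[383,-195,17],[0,0,0],0],[[383,-195,17],[0,0,0],0]]'
python3 - <<'E'
from h import *
import cv2
go(.4415,.1448,.0135)
im=vision.capture("wrist");cv2.imwrite("pics/w3.png",cv2.resize(im,(800,600),interpolation=cv2.INTER_CUBIC)[...,::-1])
im=vision.capture("top");cv2.imwrite("pics/t3.png",cv2.resize(im[110:210,120:360],(792,330),interpolation=cv2.INTER_CUBIC)[...,::-1])
E
```

```text
time_s: 8.38
position: [0.4381, 0.1474, 0.1293]
tcp_rot: [[-0.005, 1.0, -0.002], [1.0, 0.005, 0.0], [0.0, -0.002, -1.0]]
force: [-0.4, 0.3, -0.1]
opening: 1.0
[ -2.6   3.6 115.8] [-0.1 -0.   0.3] t 8.3833 [0.4381 0.1474 0.1293] [-0.4  0.3 -0.1] 1.0
```

View pics/w3.png

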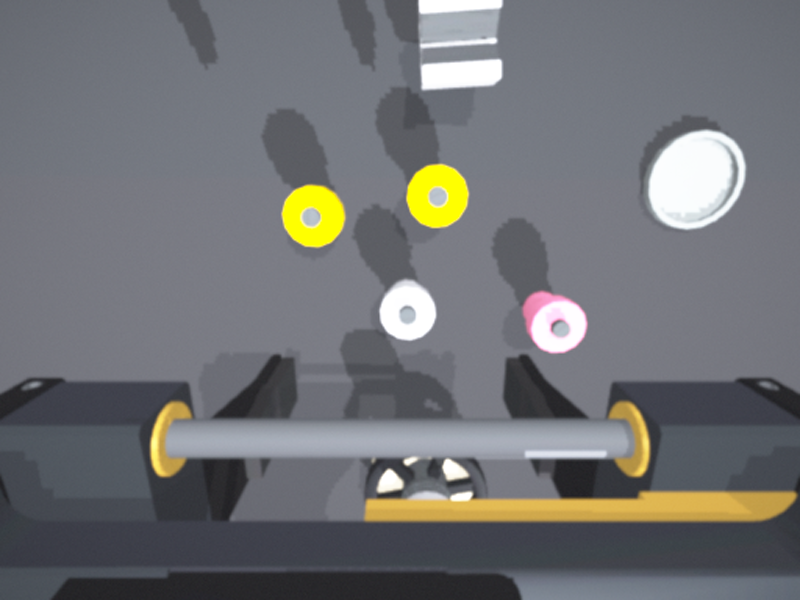

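View pics/t3.png

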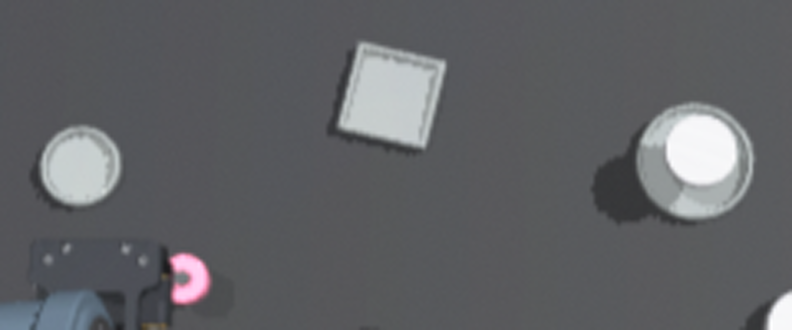

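Disc stands in the large tray (top centre ~(701,149) in the crop); spot head is at (407,310) in the enlarged wrist view, small tray at (695,179).

```bash
python3 - <<'E'
from h import *
c2=lambda u,v:(120+(u+.5)/3.3-.5,110+(v+.5)/3.3-.5)
print("disc",at("top",*c2(701,149),.042),"tray .6347 -.2393 same cam")
print("spot",at("wrist",407/1.5625,310/1.5625,.039),"small",at("wrist",695/1.5625,179/1.5625,.008),"pink",at("wrist",555/1.5625,322/1.5625,.039))
go(.4415,.1448,.0135)
E
```

```text
disc [ 0.63647927 -0.23773704  0.042     ] tray .6347 -.2393 same cam
spot [0.4465131  0.14546376 0.039     ] small [0.62947684 0.22313538 0.008     ] pink [0.53917762 0.13769755 0.039     ]
[ -0.2  -0.6 116.3] [0.1 0.  0.1] t 8.4833 [0.4418 0.145  0.1298] [ 0.7 -1.3  0.4] 1.0
```

```bash
python3 -m jog '[[[0,0.5,35],[0,0,0],0],[[0,0.5,70],[0,0,0],0],[[0,0.5,95],[0,0,0],0],[[0,0.5,110],[0,0,0],0],[[0,0.5,115],[0,0,0],0],[[0,0.5,115],[0,0,0],0],[[0,0.5,115],[0,0,0],1],[[0,0.5,115],[0,0,0],1],[[0,0.5,115],[0,0,0],1],[[0,0.5,115],[0,0,0],1],[[0,0.5,115],[0,0,0],1],[[0,0.5,115],[0,0,0],1]]'
python3 -c "
from h import *
go(.4415,.1448,.0135)"
```

```text
time_s: 9.48
position: [0.4419, 0.1447, 0.0146]
tcp_rot: [[-0.001, 1.0, 0.001], [1.0, 0.001, 0.0], [0.0, 0.001, -1.0]]
force: [-0.4, 0.1, -0.5]
opening: 0.632
[ 0.1 -0.4  1.1] [ 0.1 -0.   0. ] t 9.4833 [0.4419 0.1447 0.0146] [-0.4  0.1 -0.5] 0.632
```

```bash
python3 -m jog '[[[0,0,0],[0,0,0],1],[[0,0,0],[0,0,0],1],[[0,0,0],[0,0,0],1],[[0,0,0],[0,0,0],1],[[0,0,0],[0,0,0],1],[[0,0,0],[0,0,0],1],[[0,0,-10],[0,0,0],1],[[0,0,-30],[0,0,0],1],[[0,0,-60],[0,0,0],1],[[0,0,-85],[0,0,0],1],[[0,0,-90],[0,0,0],1],[[0,0,-90],[0,0,0],1]]'
python3 -c "
from h import *
go(.6265,.224,.1)"
```

```text
time_s: 10.48
position: [0.4426, 0.1448, 0.1059]
tcp_rot: [[-0.0, 1.0, 0.004], [1.0, 0.0, 0.0], [0.0, 0.004, -1.0]]
force: [-0.1, -0.4, -1.8]
opening: 0.376
[ 79.1 183.9   6.6] [ 0.2 -0.   0. ] t 10.4833 [0.4426 0.1448 0.1059] [-0.1 -0.4 -1.8] 0.376
```

```bash
python3 -m jog '[[[15,34,0],[0,0,0],1],[[30,68,0],[0,0,0],1],[[43,100,0],[0,0,0],1],[[56,130,0],[0,0,0],1],[[68,160,0],[0,0,0],1],[[76,178,0],[0,0,0],1],[[79,184,0],[0,0,0],1],[[79,184,0],[0,0,0],1],[[79,184,0],[0,0,0],1],[[79,184,0],[0,0,0],1]]'
python3 - <<'E'
from h import *
import cv2
vision.capture("top");vision.capture("top")
go(.6265,.224,.0175)
im=vision.capture("wrist");cv2.imwrite("pics/w4.png",im[...,::-1])
E
```

```text
time_s: 11.32
position: [0.6229, 0.223, 0.1027]
tcp_rot: [[-0.0, 1.0, -0.005], [1.0, 0.0, -0.001], [-0.001, -0.005, -1.0]]
force: [-0.5, -0.3, -1.3]
opening: 0.377
[ 1.   3.  86.1] [-0.2  0.   0. ] t 11.4167 [0.6238 0.2231 0.1036] [ 1.1  0.1 -2.1] 0.378
```

View pics/w4.png

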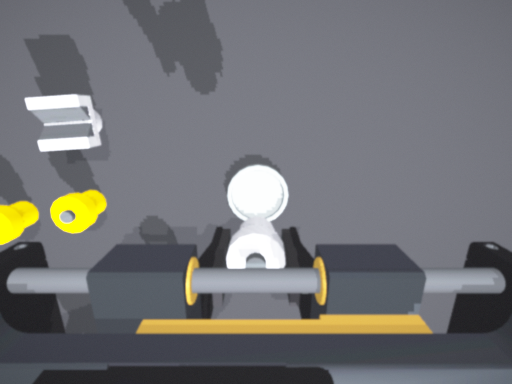

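Spot anvil is held upright; the small tray is centred at (258,194).

```bash
python3 - <<'E'
from h import *
print(at("wrist",258,194,.008))
go(.6265,.2242,.0175)
E
```

```text
[0.62616888 0.22649568 0.008     ]
[ 1.   2.5 86.4] [-0.1  0.   0. ] t 11.4667 [0.6242 0.2232 0.1039] [-0.2  0.1 -2.9] 0.378
```

```bash
python3 -m jog '[[[1.5,1.5,30],[0,0,0],1],[[1.5,1.5,55],[0,0,0],1],[[1.5,1.5,70],[0,0,0],1],[[1.5,1.5,78],[0,0,0],1],[[1.5,1.5,82],[0,0,0],1],[[1.5,1.5,82],[0,0,0],1],[[1.5,1.5,82],[0,0,0],1],[[1.5,1.5,82],[0,0,0],1]]'
python3 -c "
from h import *
go(.6263,.2248,.0172)"
```

```text
time_s: 12.13
position: [0.6282, 0.2253, 0.0235]
tcp_rot: [[-0.0, 1.0, 0.003], [1.0, 0.0, 0.0], [0.0, 0.003, -1.0]]
force: [0.5, -0.8, -1.0]
opening: 0.382
[-0.6 -1.9  6.3] [ 0.2 -0.   0. ] t 12.1333 [0.6282 0.2253 0.0235] [ 0.5 -0.8 -1. ] 0.382
```

```bash
python3 -m jog '[[[-0.5,-1.5,2],[0,0,0],1],[[-0.5,-1.5,3],[0,0,0],1],[[-0.5,-1.5,4],[0,0,0],1],[[-0.5,-1.5,5],[0,0,0],1],[[-0.5,-1.5,5.5],[0,0,0],1],[[-0.5,-1.5,5.5],[0,0,0],1],[[-0.5,-1.5,5.5],[0,0,0],1]]'
python3 -c "
from h import *
go(.6263,.2248,.0172)"
```

```text
time_s: 12.72
position: [0.6258, 0.2247, 0.0171]
tcp_rot: [[-0.0, 1.0, 0.0], [1.0, 0.0, 0.0], [0.0, 0.0, -1.0]]
force: [-1.0, -0.4, 3.4]
opening: 0.379
[ 0.1  0.5 -0.1] [ 0. -0.  0.] t 12.7167 [0.6258 0.2247 0.0171] [-1.  -0.4  3.4] 0.379
```

```bash
python3 -m jog '[[[0,0,0],[0,0,0],0.3],[[0,0,0],[0,0,0],0.3],[[0,0,0],[0,0,0],0.3],[[0,0,0],[0,0,0],0.3],[[0,0,0],[0,0,0],0.3],[[0,0,0],[0,0,0],0.3],[[0,0,-15],[0,0,0],0.3],[[0,0,-45],[0,0,0],0],[[0,0,-80],[0,0,0],0],[[0,0,-105],[0,0,0],0],[[0,0,-110],[0,0,0],0],[[0,0,-110],[0,0,0],0]]'
python3 -c "
from h import *
go(.4685,.25,.125)"
```

```text
time_s: 13.72
position: [0.6273, 0.225, 0.1292]
tcp_rot: [[-0.0, 1.0, 0.005], [1.0, 0.0, 0.001], [0.001, 0.005, -1.0]]
force: [-0.5, -0.7, 0.3]
opening: 0.962
[  25.  -158.8    3.4] [ 0.3 -0.1  0. ] t 13.7167 [0.6273 0.225  0.1292] [-0.5 -0.7  0.3] 0.962
```

```bash
python3 -m jog '[[[6,-38,0],[0,0,0],0],[[12,-76,0],[0,0,0],0],[[18,-114,0],[0,0,0],0],[[23,-145,0],[0,0,0],0],[[25,-157,0],[0,0,0],0],[[25,-157,0],[0,0,0],0],[[25,-157,0],[0,0,0],0],[[25,-157,0],[0,0,0],0],[[25,-157,0],[0,0,0],0]]'
python3 - <<'E'
from h import *
import cv2
vision.capture("top");vision.capture("scene")
im=vision.capture("wrist");cv2.imwrite("pics/w5.png",cv2.resize(im,(800,600),interpolation=cv2.INTER_CUBIC)[...,::-1])
go(.4685,.2928,.0155)
E
```

```text
time_s: 14.47
position: [0.4712, 0.2496, 0.1264]
tcp_rot: [[0.001, 1.0, 0.002], [1.0, -0.001, 0.0], [0.0, 0.002, -1.0]]
force: [-0.9, -0.9, -0.3]
opening: 1.001
[ 43.4  -1.7 110.9] [ 0.1 -0.  -0. ] t 14.6167 [0.47   0.2494 0.1264] [-0.1  0.6  0. ] 0.997
```

View pics/w5.png

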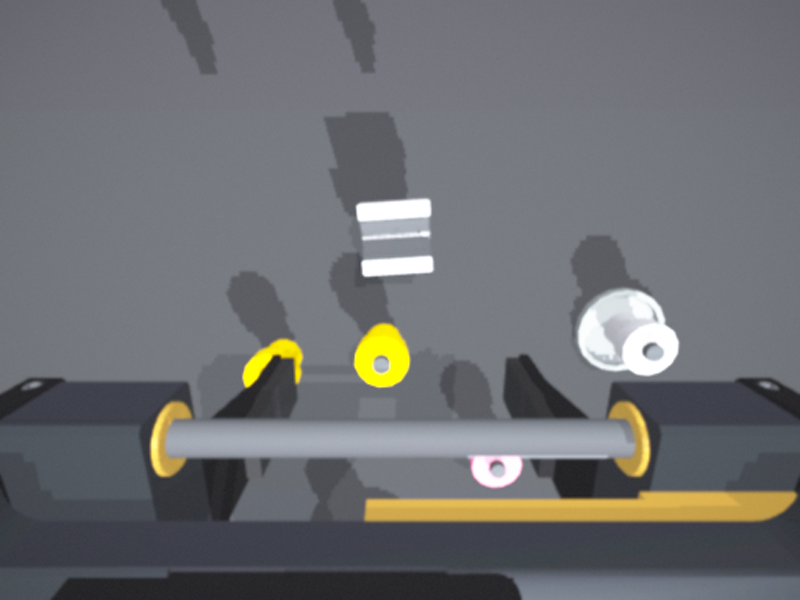

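Vee head corners: about (357,204), (430,200), (433,270), (362,273); the spot anvil stands in its tray at (650,350).

```bash
python3 - <<'E'
from h import *
P=np.array([at("wrist",u/1.5625,v/1.5625,.043)[:2] for u,v in[(357,204),(430,200),(433,270),(362,273)]]);print(P.round(4),P.mean(0))
for a,b in((0,1),(3,2),(3,0),(2,1)):
    d=P[b]-P[a];print(np.degrees(np.arctan2(d[1],d[0])),np.hypot(*d))
print("spot",at("wrist",650/1.5625,349/1.5625,.042),"tray",at("wrist",622/1.5625,330/1.5625,.008))
go(.4685,.2928,.0155,94)
E
```

```text
[[0.4463 0.3146]
 [0.487  0.3167]
 [0.4896 0.2769]
 [0.448  0.2751]] [0.46775277 0.29582203]
2.9996268578695355 0.04076517727229397
2.4113255810397938 0.0415893600882169
92.49703216062389 0.03949917975572314
93.68199857074056 0.03992751520091032
spot [0.62585122 0.22623561 0.042     ] tray [0.62527128 0.2259431  0.008     ]
[ 43.4  -1.7 110.9] [ 0.1 -0.  -4. ] t 14.6167 [0.47   0.2494 0.1264] [-0.1  0.6  0. ] 0.997
```

```bash
python3 -m jog '[[[30,-1.5,0],[0,0,-3],0],[[45,-1.5,10],[0,0,-3],0],[[45,-1.5,40],[0,0,-3],0],[[45,-1.5,75],[0,0,-3],0],[[45,-1.5,100],[0,0,-3],0],[[45,-1.5,109],[0,0,-3],0],[[45,-1.5,110],[0,0,-3],0],[[45,-1.5,110],[0,0,-3],1],[[45,-1.5,110],[0,0,-3],1],[[45,-1.5,110],[0,0,-3],1],[[45,-1.5,110],[0,0,-3],1],[[45,-1.5,110],[0,0,-3],1]]'
python3 -m jog '[[[0,0,0],[0,0,0],1],[[0,0,0],[0,0,0],1],[[0,0,0],[0,0,0],1],[[0,0,0],[0,0,0],1],[[0,0,0],[0,0,0],1],[[0,0,0],[0,0,0],1]]'
```

```text
time_s: 15.62
position: [0.4678, 0.2949, 0.0178]
tcp_rot: [[-0.053, 0.999, 0.002], [0.999, 0.053, 0.001], [0.001, 0.002, -1.0]]
force: [0.5, 0.0, -0.6]
opening: 0.706
time_s: 16.12
position: [0.4674, 0.2947, 0.0168]
tcp_rot: [[-0.053, 0.999, 0.001], [0.999, 0.053, 0.0], [0.0, 0.001, -1.0]]
force: [0.5, -0.5, 2.7]
opening: 0.455
```

```bash
python3 -m jog '[[[0,0,0],[0,0,0],1],[[0,0,-10],[0,0,0],1],[[0,0,-30],[0,0,0],1],[[0,0,-60],[0,0,0],1],[[0,0,-85],[0,0,0],1],[[0,0,-95],[0,0,0],1],[[0,0,-95],[0,0,0],1],[[0,0,-95],[0,0,0],1]]'
python3 -c "
from h import *
go(.683,-.0095,.11,93)"
```

```text
time_s: 16.78
position: [0.4666, 0.2945, 0.1114]
tcp_rot: [[-0.053, 0.999, -0.0], [0.999, 0.053, -0.0], [-0.0, -0.0, -1.0]]
force: [0.1, 0.1, -2.7]
opening: 0.453
[-315.   200.1    1.4] [-0.  0.  0.] t 16.7833 [0.4666 0.2945 0.1114] [ 0.1  0.1 -2.7] 0.453
```

```bash
python3 -m jog '[[[-28,18,0],[0,0,0],1],[[-60,38,0],[0,0,0],1],[[-94,60,0],[0,0,0],1],[[-128,82,0],[0,0,0],1],[[-162,104,0],[0,0,0],1],[[-196,126,0],[0,0,0],1],[[-230,147,0],[0,0,0],1],[[-264,168,0],[0,0,0],1],[[-290,185,0],[0,0,0],1],[[-308,196,0],[0,0,0],1],[[-315,200,0],[0,0,0],1],[[-315,200,0],[0,0,0],1]]'
python3 - <<'E'
from h import *
import cv2
[vision.capture("top") for _ in range(6)]
go(.683,-.0095,.02,93)
im=vision.capture("wrist");cv2.imwrite("pics/w6.png",cv2.resize(im,(800,600),interpolation=cv2.INTER_CUBIC)[...,::-1])
E
```

```text
time_s: 17.78
position: [0.683, -0.0113, 0.1089]
tcp_rot: [[-0.05, 0.999, -0.003], [0.999, 0.05, 0.0], [0.001, -0.003, -1.0]]
force: [-0.6, -0.1, -2.6]
opening: 0.451
[-2.1  0.8 91.3] [-0.1 -0.   0.1] t 18.0833 [ 0.6822 -0.0075  0.1113] [-0.5  0.1 -3. ] 0.457
```

View pics/w6.png

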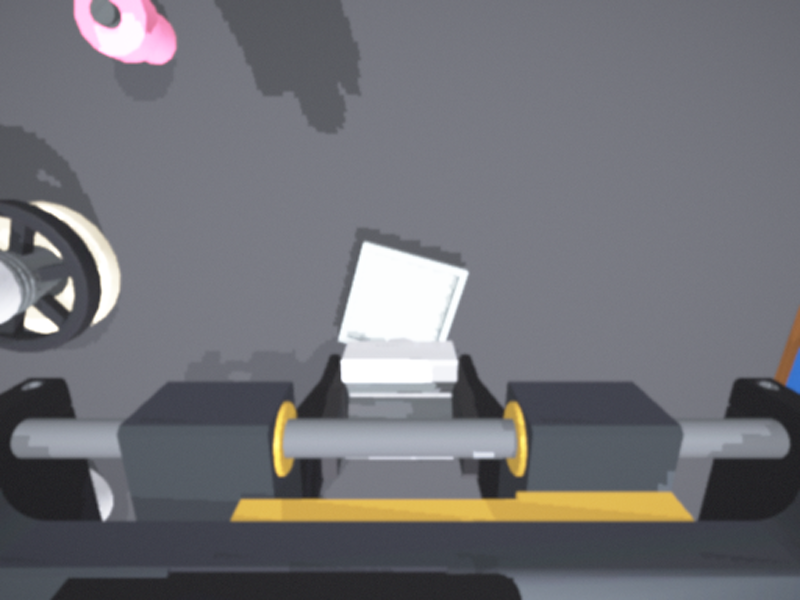

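Tray corners at (363,241), (468,270), (338,342); vee head is level in the jaws.

```bash
python3 - <<'E'
from h import *
a,b,c=[at("wrist",u/1.5625,v/1.5625,.008) for u,v in((363,241),(468,270),(338,342))]
print(a,b,c,(b+c)/2,np.linalg.norm(b-a),np.linalg.norm(c-a))
go(.683,-.0095,.02,93)
E
```

```text
[0.65752961 0.03224831 0.008     ] [0.7243526  0.01750346 0.008     ] [ 0.64283276 -0.03608873  0.008     ] [ 0.68359268 -0.00929263  0.008     ] 0.06843041242660244 0.06989956675219783
[-1.8  0.4 91.5] [-0.1 -0.   0.1] t 18.1333 [ 0.6826 -0.0078  0.1115] [ 0.3 -1.  -2.3] 0.45
```

Excellent agreement: (0.6835, −0.0093).

```bash
python3 -m jog '[[[-1.5,1,30],[0,0,0],1],[[-1.5,1,55],[0,0,0],1],[[-1.5,1,72],[0,0,0],1],[[-1.5,1,82],[0,0,0],1],[[-1.5,1,86],[0,0,0],1],[[-1.5,1,87],[0,0,0],1],[[-1.5,1,87],[0,0,0],1],[[-1.5,1,87],[0,0,0],1],[[-1.5,1,87],[0,0,0],1],[[-1.5,1,87],[0,0,0],1]]'
python3 -c "
from h import *
go(.6835,-.0093,.0195,93)"
```

```text
time_s: 18.97
position: [0.6853, -0.011, 0.0258]
tcp_rot: [[-0.053, 0.999, 0.002], [0.999, 0.053, -0.0], [-0.0, 0.002, -1.0]]
force: [0.6, 0.3, -2.6]
opening: 0.452
[ 1.8 -1.7  6.3] [0.1 0.  0. ] t 18.9667 [ 0.6853 -0.011   0.0258] [ 0.6  0.3 -2.6] 0.452
```

```bash
python3 -m jog '[[[1,-1,2],[0,0,0],1],[[1,-1,3.5],[0,0,0],1],[[1,-1,4.5],[0,0,0],1],[[1,-1,5.5],[0,0,0],1],[[1,-1,6],[0,0,0],1],[[1,-1,6],[0,0,0],1],[[1,-1,6],[0,0,0],1]]'
python3 -c "
from h import *
go(.6835,-.0093,.0195,93)"
```

```text
time_s: 19.55
position: [0.6834, -0.0099, 0.0207]
tcp_rot: [[-0.053, 0.999, -0.0], [0.999, 0.053, -0.0], [-0.0, -0.0, -1.0]]
force: [-1.6, -0.8, 8.8]
opening: 0.455
[0.6 0.1 1.2] [-0.  0.  0.] t 19.55 [ 0.6834 -0.0099  0.0207] [-1.6 -0.8  8.8] 0.455
```

```bash
python3 -m jog '[[[0,0,0],[0,0,0],0.25],[[0,0,0],[0,0,0],0.25],[[0,0,0],[0,0,0],0.25],[[0,0,0],[0,0,0],0.25],[[0,0,0],[0,0,0],0.25],[[0,0,0],[0,0,0],0.25],[[0,0,-15],[0,0,0],0.25],[[0,0,-45],[0,0,0],0],[[0,0,-80],[0,0,0],0],[[0,0,-120],[0,0,0],0],[[0,0,-150],[0,0,0],0],[[0,0,-150],[0,0,0],0]]'
python3 -m jog '[[[-30,-35,0],[0,0,0],0],[[-60,-70,0],[0,0,0],0],[[-90,-105,0],[0,0,0],0],[[-120,-140,0],[0,0,0],0],[[-140,-170,0],[0,0,0],0],[[-160,-200,0],[0,0,0],0],[[-180,-230,0],[0,0,0],0],[[-180,-230,0],[0,0,0],0],[[-180,-230,0],[0,0,0],0]]'
python3 - <<'E'
from h import *
import cv2
im=vision.capture("top");sc=vision.capture("scene")
a=cv2.resize(im[115:185,120:360],(792,231),interpolation=cv2.INTER_CUBIC);b=cv2.resize(sc[160:300,100:400],(792,369),interpolation=cv2.INTER_CUBIC)
cv2.imwrite("pics/f.png",np.vstack([a,b])[...,::-1])
go(.6,-.2,.17,93)
E
```

```text
time_s: 20.55
position: [0.6885, -0.0106, 0.1782]
tcp_rot: [[-0.053, 0.998, 0.016], [0.999, 0.053, -0.003], [-0.004, 0.016, -1.0]]
force: [1.7, -0.0, 0.8]
opening: 0.981
time_s: 21.3
position: [0.4617, -0.2031, 0.1692]
tcp_rot: [[-0.048, 0.999, 0.0], [0.999, 0.048, 0.0], [0.0, 0.0, -1.0]]
force: [0.9, -0.2, -1.5]
opening: 1.001
[ -5.1 136.   -0.7] [ 0.1  0.  -0. ] t 21.4 [ 0.464  -0.202   0.1691] [-0.4 -0.1  0.3] 1.001
```

View pics/f.png

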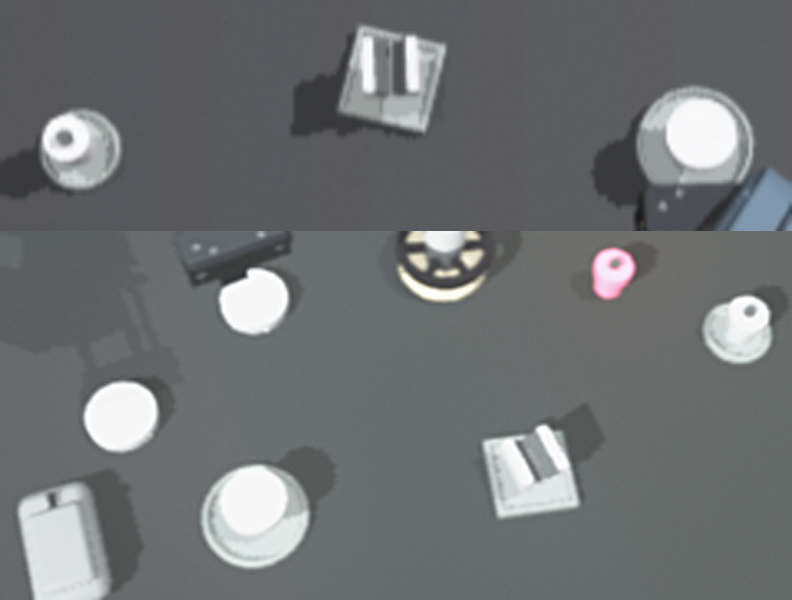

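All three stand upright in their trays (disc (701,133), vee (391,66), spot (66,138) in the top crop). One numeric check, then I hand in.

```bash
python3 - <<'E'
from h import *
c=lambda u,v:(120+(u+.5)/3.3-.5,115+(v+.5)/3.3-.5)
ok=1
for n,p,z,t in(("disc",(701,133),.042,(.6347,-.2393)),("vee",(391,66),.046,(.6816,-.01)),("spot",(66,138),.042,(.6242,.2237))):
    w=at("top",*c(*p),z)[:2];d=np.hypot(*(w-t));ok&=d<.008;print(n,w.round(4),d.round(4))
if ok: print(bot.hand_in())
E
```

```text
disc [ 0.6361 -0.2377] 0.0021
vee [ 0.6819 -0.011 ] 0.001
spot [0.6258 0.2246] 0.0018
the job is handed in; nothing more can be done
None
```

The job is handed in after about 21 s of the 96 s allowed. All three anvils are standing in their own trays: the disc one, drawn straight up out of its socket, in the large round tray, the V-groove one in the square tray and the button one in the small round tray.

- **Position:** in the last overhead picture each anvil axis was within about 2 mm of its tray centre: disc 2.1 mm, V-groove 1.0 mm, spot 1.8 mm. The limit is 12 mm.
- **Upright and released:** the last pictures show all three upright. The gripper is open and about 0.17 m above the bench, away from everything.
- **Seating height:** at placing, each anvil met its tray floor within 1 mm of the height I expected. I did not measure the heights again afterwards.
- **Left alone:** the arm did not touch the reference blocks, the mouse or the pink and yellow look-alikes. I did not measure the positions of the blocks, mouse or look-alikes again.
- **Disagreements:** none of the checks failed. The cameras differed from each other by about 2–3 mm on most points. One wrist reading of the spot anvil was 5 mm off while the arm was still settling, so I mostly relied on the overhead and scene views for that grasp.

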